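# Press the grinding cup home on the mill and hold it down

## Task

Lift the short grinding cup and set it in the steel collar of the mill base with its two side tabs in the collar's two slots, then press it straight down against the sprung starter pin until its flange is firmly down on the collar's rim all round, as firmly as a hand would but without forcing it. Keep holding it down: the program finishes while the robot is still pressing, because the pin pushes the cup up again as soon as it is let go. Leave the tall cup and the other things on the counter standing where they are.

Things in the scene. Friction and masses are not known exactly. Their poses are not given: they have to be found in the camera images.
- cup: Short grinding cup, 105 mm tall, 0.15 to 0.31 kg, closed, standing on its black cap. Origin: centre of the underside; z up its axis. From the bottom: black cap 62 mm across up to 28 mm, black flange 74 mm across from 28 to 34 mm, then a plain steel cylinder 58 mm across up to the flat top at 105 mm; this cylinder is the place to grip. Two tabs: see cup_tab.
- cup_tab (a point): Outer end of one of the cup's two tabs, 43 mm from the axis, 12 mm above the underside. The tabs stick out of the cap along the cup's +y and -y (this one +y); each is 10 mm wide, 4 to 20 mm high, and reaches 6 mm past the flange. Half a turn about z makes no difference.
- tall_cup: Tall cup of the same make, 140 mm tall, with the same cap, flange and tabs; not wanted, stays where it is. Origin: centre of the underside.
- collar: Steel collar on the fixed black mill base (140 mm across, 62 mm high). Origin: centre of the collar's rim, 100 mm above the counter; z up. Bore 67 mm, outside 92 mm across, 40 mm deep down to the base's top. With the cup's flange down on the rim (the hard stop), the cup's origin is 28 mm below this origin. Two slots: see collar_slot.
- collar_slot (a point): Middle of one of the collar's two slots, at rim height, 40 mm from the axis. The slots are cut through the wall over its full height at the collar's +y and -y (this one +y), about 18 mm wide. The cup's tabs go down in them, up to about 8 degrees off; otherwise the tabs land on the rim and the cup stands too high to reach the pin.
- plunger (a joint): Sprung steel starter pin, 26 mm across, in the middle of the collar, moving vertically, in m: 0 = up, its top 18 mm below the rim; grows as it is pressed down. It pushes up with 5 N at 0 and 10 N at 10 mm, where the cup's flange meets the rim (the hard stop; the pin alone could go to 14 mm). The cup's weight alone does not press it.
- plunger_top (a point): Centre of the top of the starter pin.
- mug: White mug, 80 mm across, 92 mm tall, with a handle; bystander. Origin: centre of the underside.
- jar: Small glass jar with a steel cap, 52 mm across, 85 mm tall; bystander. Origin: centre of the underside.
- bowl: Blue bowl, 130 mm across, 50 mm tall; bystander. Origin: centre of the underside.
- spoon: Steel spoon lying flat, 170 mm long; bystander. Its x axis runs along it.
- tumbler: Glass tumbler, 68 mm across, 85 mm tall; bystander. Origin: centre of the underside.
- bottle: Green glass bottle, 60 mm across, 190 mm tall; bystander. Origin: centre of the underside.
Things that resemble listed ones, but are neither listed nor needed, are in the scene too. What is shaped like the cup but green or yellow is not meant.

How it is judged:
By the outcome, as a careful person would: the job done as asked, in the order asked, and still so for the second after the job is handed in, while the arm keeps its last pose, push and grip.
It also fails if it takes over 48 s, if anything falls off the work surface, if the arm or the gripper's body presses on something with over 40 N, if the wrist force passes 120 N, or if a joint passes its speed limit or range.

## Robot

A 6-joint arm with a two-finger parallel gripper is mounted at the origin on the work surface. World frame = base frame: x ahead of the robot, y to its left, z up, the work surface at z = 0. Lengths are in m, angles in rad, forces in N, time in s.
With the tool pointing down it reaches from about 0.3 to 0.75 m from the base axis. Payload 8.5 kg.
Tool frame: the origin (TCP) lies on the centre line of the jaws, within the pads' length; the fingertips stand 25 mm ahead of it and the grasp point (between the pads) lies 6 mm ahead of it (env.tcp_to_tips is the distance from the TCP to the fingertips, in m); z points along the fingers, x is the direction in which the jaws open and shut, and the axes are right-handed (so a half turn about z gives the same grasp; the last joint's range is limited). The gripper opens to 88 mm and grips with 3 to 60 N. Pads are 18 mm wide; open, the fingers measure 123 mm over their backs; the gripper's body (75 mm by 187 mm) begins 45 mm behind the grasp point.
Start: joints at [-1.482, 0.381, 1.297, -0, 1.464, -0.215], TCP at [0.165, -0.525, 0.264] pointing down, gripper open.
Joint ranges: [-3.11, 3.11], [-0.89, 2.33], [0.22, 2.48], [-1.42, 4.56], [0.17, 2.85], [-2.88, 2.88]. Speed limits (rad/s): [2.39, 2.39, 3.14, 3.14, 3.14, 3.14].

## Interface

Orientations are given as a rotation vector (axis times angle).
In Python, from bench import sense, get_image, camera_info, job, env gives the robot as it stands. The module is installed in compiled form; this text tells all that it offers.
- The arm moves only by the tool move_arm, never from a script. Its argument "commands" is a list of rows, each a list of 5 numbers: the shift along the tool's x, y, z in m, then the turn about the tool's z in degrees, then the opening, from 0 (shut) to 1 (fully open). In form: [[tx, ty, tz, yaw, grip], ...]. A call has 1 to 20 rows; each row shifts and turns the pose as measured when the row begins, along the tool's axes as they then stand; what a row does not reach is not made up. A row lasts 1/12 s, in which the tool goes at most 41.7 mm and 7.16 degrees, less where a joint would pass 70% of its speed; a pose out of reach is approached as far as the arm can. A call is refused whole if a number of a shift passes 0.0417 or a number of a turn 7.16, either way. A call with a gripper value outside its range is refused whole. The fingers move at their own pace and stop on an object; "squeeze" is the grip in N (left out, the last holds). Time passes only in rows, so rows that do not move let the fingers close. It gives the time, the measured TCP pose, the force and the opening at its end, in the units of the state.
- sense(): the state, without advancing time (a new reading comes with each control period).
- get_image(name): name is "scene" or "top" or "wrist"; returns the picture (384x512x3 uint8, red, green, blue); there is no depth.
- camera_info(name): a dict with "fovy" (degrees; the focal length in pixels is half the picture's height over the tangent of half this angle, whatever the lens; pixels are square), "cx", "cy" (the principal point, pixels), "D" ([k1, k2, p1, p2, k3] as OpenCV has them; the pictures are not rectified), "R" (3x3) and "t" (3): a world point X has camera coordinates R X + t. Camera axes: x right, y down, z forward; pixel columns grow to the right and rows downward; lengths in m; the calibration is good to about 2 mm. A picture is of the moment at which its call begins: read the wrist's pose just before it. camera_info takes no time and is no camera call; for the wrist camera it gives the pose at the moment of the call.
- job.close_job(): hands the job in, once; it reports no verdict.
The state is a dict: "clock": time; "qpos": joint angles; "qd": joint speeds; "effort": joint torques, N m; "tcp_pos": TCP position; "ee_rot": TCP orientation; "contact_force": force on the tool from outside, world axes, zero at the start; "torque": the same for the moment, N m; "finger_gap": finger opening in m.
Only numpy, scipy, OpenCV 4.12 (cv2) and the standard library are available. Lean on these libraries where they do the work, as an engineer would, in place of code of your own. Each camera call takes 0.05 s, during which the arm holds its last target. There are 200 camera calls.

## Working session

There is one attempt and no reset: what is moved stays moved. The work goes in short steps, Python scripts to look and compute and a tool call to move; the robot and the scene stay as the last step left them, time stands still between calls to the robot, and variables do not carry over. Pictures are saved under pics/ and viewed, about 8 in all and at most 12, crops included, and the job is handed in when it is done.

Besides the shell and the picture viewer there is one more tool, called by a JSON object that holds its "op" and its "data". move_arm: Moves the arm, as the interface text tells. Its arguments: {"type":"object","properties":{"commands":{"type":"array","items":{"type":"array","items":{"type":"number"}}},"squeeze":{"type":"number"}},"required":["commands"]}

```bash
ls; mkdir -p pics; python3 - <<'E'
from bench import sense,get_image,camera_info,env
import cv2,numpy as np
for n in("scene","top"):
    im=get_image(n);cv2.imwrite(f"pics/{n}0.png",im[:,:,::-1]);c=camera_info(n);print(n,c)
s=sense();print({k:np.round(v,3) for k,v in s.items()})
c=camera_info("wrist");print(c)
E
```

```text
pics
scene {'fovy': 44.233820288639336, 'cx': 245.92083565487306, 'cy': 192.04662349165693, 'D': array([0.02513539, 0.        , 0.        , 0.        , 0.        ]), 'R': array([[-0.69760327,  0.71642406,  0.00928679],
       [ 0.44731686,  0.44561766, -0.77545634],
       [-0.55969393, -0.53680674, -0.6313329 ]]), 't': array([ 0.34617769, -0.21667883,  1.77085236])}
top {'fovy': 53.20173194529371, 'cx': 252.5381808184235, 'cy': 194.77635847679406, 'D': array([-0.10670421,  0.        ,  0.        ,  0.        ,  0.        ]), 'R': array([[-0.00990858, -0.99977763, -0.01861457],
       [-0.98044404,  0.01337263, -0.19634324],
       [ 0.1965485 ,  0.01630506, -0.98035852]]), 't': array([0.05683917, 0.55356457, 1.24018394])}
{'clock': np.float64(0.1), 'qpos': array([-1.482,  0.381,  1.298,  0.   ,  1.464, -0.215]), 'qd': array([ 0.   , -0.001, -0.002, -0.001,  0.   , -0.   ]), 'effort': array([ 3.0000e-03, -4.3866e+01, -2.2491e+01,  7.2000e-02,  3.4000e-02,
       -0.0000e+00]), 'tcp_pos': array([ 0.165, -0.525,  0.263]), 'ee_rot': array([-2.531e+00,  1.859e+00,  1.000e-03]), 'contact_force': array([-0.853, -0.763,  0.464]), 'torque': array([-0.035,  0.036, -0.005]), 'finger_gap': np.float64(0.088)}
{'fovy': 62.23218865384731, 'cx': 256.8346065561404, 'cy': 190.10392779784405, 'D': array([0.0002846, 0.       , 0.       , 0.       , 0.       ]), 'R': array([[ 0.29866073, -0.95435839, -0.00135093],
       [-0.90384429, -0.28330651,  0.32062893],
       [-0.30637764, -0.09453824, -0.94720392]]), 't': array([-0.54796747, -0.0437327 ,  0.39240061])}
```

View pics/scene0.png

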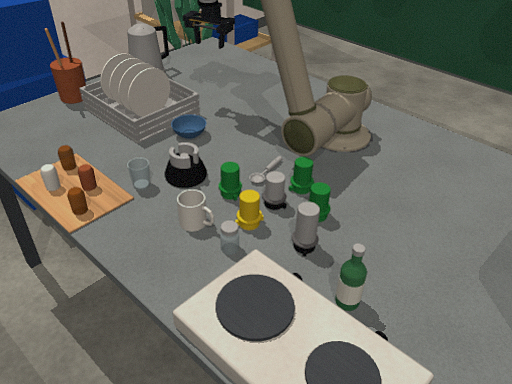

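View pics/top0.png

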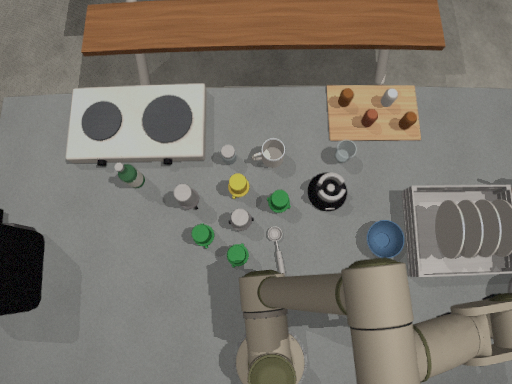

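Scene: the short steel cup is at (275,187), with the top view at (240,218). The tall cup is at (307,227) and (184,195), and the collar is at (186,160) and (328,190). These could be mistaken for the cup:
- tall cup, scene (307,227)
- jar, scene (230,237)
- green cups, scene (230,180), (303,175) and (319,200)
- yellow cup, scene (249,210)

I choose the steel one at (275,187) and check it in a close crop.

```bash
cat > h.py <<'E'
import numpy as np,cv2
from bench import camera_info
def ray(c,p):
    f=192/np.tan(np.radians(c["fovy"])/2);K=np.array([[f,0,c["cx"]],[0,f,c["cy"]],[0,0,1]])
    u=cv2.undistortPoints(np.array([[p]],float),K,c["D"])[0,0]
    return -c["R"].T@c["t"],c["R"].T@np.array([u[0],u[1],1])
def plane(c,p,z):
    o,d=ray(c,p);return o+d*(z-o[2])/d[2]
def proj(c,X):
    f=192/np.tan(np.radians(c["fovy"])/2);K=np.array([[f,0,c["cx"]],[0,f,c["cy"]],[0,0,1]])
    return cv2.projectPoints(np.array(X,float).reshape(-1,1,3),cv2.Rodrigues(c["R"])[0],c["t"],K,c["D"])[0][:,0]
def tri(L):
    A=np.zeros((3,3));b=np.zeros(3);Q=[]
    for c,p in L:
        o,d=ray(c,p);d=d/np.linalg.norm(d);P=np.eye(3)-np.outer(d,d);A+=P;b+=P@o;Q.append((P,o))
    x=np.linalg.solve(A,b);return x,[np.linalg.norm(P@(x-o)) for P,o in Q]
E
python3 - <<'E'
from h import *
a=cv2.imread("pics/scene0.png");b=cv2.imread("pics/top0.png")
cr=lambda i,x,y,h:cv2.resize(i[y-h:y+h,x-h:x+h],(300,300),interpolation=cv2.INTER_CUBIC)
cv2.imwrite("pics/crop1.png",np.vstack([np.hstack([cr(a,275,187,30),cr(a,186,163,30)]),np.hstack([cr(b,240,220,30),cr(b,328,190,30)])]))
t=camera_info("top")
for n,p,z in[("cup",(240,212),.105),("col",(331,187),.1),("tall",(183,189),.14),("green",(280,195),.1),("green2",(237,248),.1),("green3",(202,230),.1),("yel",(238,180),.1),("spoon",(274,233),.01)]:print(n,plane(t,p,z).round(3))
E
```

```text
cup [0.488 0.09  0.105]
col [ 0.568 -0.208  0.1  ]
tall [0.559 0.27  0.14 ]
green [ 0.543 -0.04   0.1  ]
green2 [0.373 0.101 0.1  ]
green3 [0.432 0.213 0.1  ]
yel [0.595 0.097 0.1  ]
spoon [ 0.428 -0.021  0.01 ]
```

View pics/crop1.png

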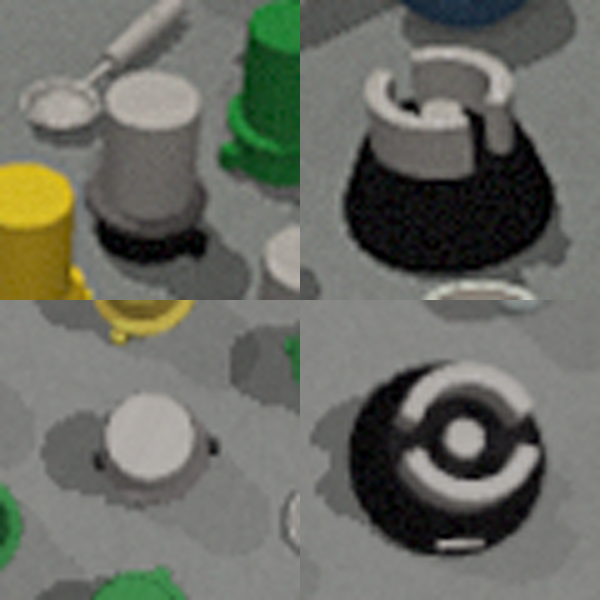

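Crop: the steel short cup has its top centre at scene (275.6,177) and top view (240,217.4). Its tabs are at top view (229.6,222.4) and (252.6,219.4). The collar shows its bright pin at top view ~(330.6,187.6), with slots at the left and right.

```bash
python3 - <<'E'
from h import *
s,t,w=map(camera_info,("scene","top","wrist"))
print("cup top",tri([(s,(275.6,177)),(t,(240,217.4))]))
print("pin",tri([(s,(156+141/5,133+108/5)),(t,(330.6,187.6))]))
a,b=plane(t,(229.6,222.4),.012),plane(t,(252.6,219.4),.012)
print("tabs",a,b,np.linalg.norm(a-b),np.degrees(np.arctan2(*(a-b)[:2][::-1])))
a,b=plane(t,(298+110/5,160+140/5),.1),plane(t,(298+228/5,160+125/5),.1)
print("slots",a,b,np.degrees(np.arctan2(*(a-b)[:2][::-1])))
T=np.array([.165,-.525,.263]);Rt=cv2.Rodrigues(np.array([-2.531,1.859,.001]))[0]
C=-w["R"].T@w["t"];print("cam in tool",Rt.T@(C-T),"\n",(w["R"]@Rt).round(3),Rt.round(3))
E
```

```text
cup top (array([0.46981282, 0.09229546, 0.10217209]), [np.float64(0.0020564701886997454), np.float64(0.0020564701886999362)])
pin (array([ 0.56831016, -0.20837925,  0.0835829 ]), [np.float64(0.00142431588928383), np.float64(0.001424315889283779)])
tabs [0.46673098 0.13120509 0.012     ] [0.47621527 0.05169528 0.012     ] 0.08007347277127458 96.80236351813284
slots [ 0.56485846 -0.17141057  0.1       ] [ 0.57390843 -0.24970422  0.1       ] 96.59356276011907
cam in tool [-0.00193932 -0.08379539 -0.12191095] 
 [[ 1.     0.001  0.   ]
 [-0.     0.947 -0.321]
 [-0.     0.321  0.947]] [[ 0.299 -0.954  0.   ]
 [-0.954 -0.299  0.001]
 [-0.001 -0.001 -1.   ]]
```

{"op": "move_arm", "data": {"commands": [[-0.012, -0.032, 0, 0, 1], [-0.012, -0.032, 0, 0, 1], [-0.012, -0.032, 0, 0, 1], [-0.012, -0.032, 0, 0, 1], [-0.012, -0.032, 0, 0, 1], [-0.012, -0.032, 0, 0, 1], [-0.012, -0.032, 0, 0, 1], [-0.012, -0.032, 0, 0, 1], [-0.012, -0.032, 0, 0, 1], [-0.012, -0.032, 0, 0, 1], [-0.012, -0.032, 0, 0, 1], [-0.012, -0.032, 0, 0, 1], [-0.012, -0.032, 0, 0, 1], [-0.012, -0.032, 0, 0, 1], [-0.012, -0.032, 0, 5.3, 1], [0, 0, 0, 5.3, 1], [0, 0, 0, 0, 1]]}}

```text
clock: 1.52
tcp_pos: [0.586, -0.1926, 0.2565]
ee_rot: [-2.335, 2.097, 0.021]
contact_force: [-0.6, -1.0, -0.9]
finger_gap: 0.0883
```

```bash
python3 - <<'E'
from h import *
from bench import sense,get_image
import pickle
s=sense();c=camera_info("wrist");im=get_image("wrist");cv2.imwrite("pics/w1.png",im[:,:,::-1]);pickle.dump((s,c),open("w1.pkl","wb"))
R=cv2.Rodrigues(s["ee_rot"])[0];print(s["tcp_pos"],R.round(3))
print(proj(c,[.568,-.208,.1]))
E
```

```text
[ 0.58600393 -0.19263072  0.25649799] [[ 0.107 -0.994 -0.008]
 [-0.994 -0.107  0.011]
 [-0.012  0.007 -1.   ]]
[[274.88192884 198.2841807 ]]
```

View pics/w1.png

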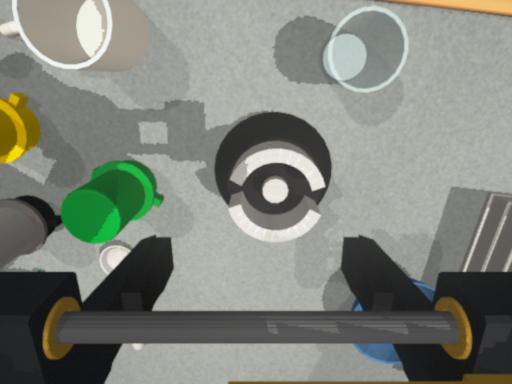

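Wrist view: the collar rim is centred near (276,194), the pin at (275,190), and the slots at about (235,193) and (320,198).

```bash
cat > collar.py <<'E'
from h import *
def collar(im,c,z=.1,g=(.568,-.208),thr=170):
    cen=np.array(g,float);G=im.min(2)
    def samp(r,th):
        X=np.stack([cen[0]+r*np.cos(th),cen[1]+r*np.sin(th),np.full_like(th,z)],-1)
        p=proj(c,X).astype(np.float32);return cv2.remap(G,p[None,:,0],p[None,:,1],cv2.INTER_LINEAR)[0].astype(float)
    th=np.radians(np.arange(0,360,.5));rs=np.arange(.034,.058,.0003)
    for _ in range(5):
        P=np.array([samp(np.full_like(th,r),th) for r in rs]) # r x th
        ok=(P>thr).sum(0)>12
        ro=np.array([rs[np.where(P[:,i]>thr)[0].max()] if ok[i] else np.nan for i in range(len(th))])
        v=ok
        x=cen[0]+ro*np.cos(th);y=cen[1]+ro*np.sin(th)
        from scipy.optimize import least_squares
        q=least_squares(lambda q:np.hypot(x[v]-q[0],y[v]-q[1])-q[2],[*cen,.046],loss="soft_l1",f_scale=.001).x
        cen=q[:2]
    m=np.mean([samp(np.full_like(th,r),th) for r in (.037,.039,.041,.043)],0)<.5*(thr)+35
    gaps=[];d=np.degrees(th)
    idx=np.where(~m)[0][0];mm=np.roll(m,-idx);dd=np.roll(d,-idx)
    dd=np.where(dd<d[idx],dd+360,dd)
    lab,n=__import__("scipy.ndimage",fromlist=["label"]).label(mm)
    for k in range(1,n+1):
        a=dd[lab==k]
        if len(a)>6:gaps.append((a.mean(),a[-1]-a[0]))
    return cen,q[2],gaps
E
python3 - <<'E'
from collar import *
import pickle
s,c=pickle.load(open("w1.pkl","rb"));im=cv2.imread("pics/w1.png")
for thr in(150,170,190):print(collar(im,c,thr=thr))
# pin centre height via wrist+top+scene
hs=((im.min(2)>170)*255).astype(np.uint8)
n,l,st,ce=cv2.connectedComponentsWithStats(hs);k=l[190,275];print(ce[k],st[k])
S,t=camera_info("scene"),camera_info("top")
print(tri([(S,(184.2,154.6)),(t,(330.6,187.6)),(c,ce[k])]),plane(c,ce[k],.082))
E
```

```text
(array([ 0.55640068, -0.21055268]), np.float64(0.05762383551743253), [(np.float64(296.25), np.float64(18.500000000000057)), (np.float64(381.0), np.float64(107.0))])
(array([ 0.55906476, -0.19671509]), np.float64(0.05640667722641288), [(np.float64(67.0), np.float64(30.0)), (np.float64(314.5), np.float64(92.0))])
(array([ 0.5687258 , -0.20843089]), np.float64(0.045983891897376866), [(np.float64(90.5), np.float64(32.0)), (np.float64(260.0), np.float64(5.0)), (np.float64(276.75), np.float64(23.5))])
[274.90697674 190.43128964] [263 179  25  24 473]
(array([ 0.56885111, -0.2084641 ,  0.08314273]), [np.float64(0.0018247032027761056), np.float64(0.0011873780708468397), np.float64(0.0010394696975469615)]) [ 0.56955911 -0.20857785  0.082     ]
```

```bash
python3 - <<'E'
from h import *
import pickle
s,c=pickle.load(open("w1.pkl","rb"));im=cv2.imread("pics/w1.png").min(2)
cen=(.5687,-.2084)
for base in(96,276):
  for r in(.037,.040,.043):
    a=np.arange(base-24,base+25,2.);t=np.radians(a)
    p=proj(c,np.stack([cen[0]+r*np.cos(t),cen[1]+r*np.sin(t),0*t+.1],-1)).astype(np.float32)
    print(base,r,cv2.remap(im,p[None,:,0],p[None,:,1],1)[0])
x,y=276,192;cr=cv2.imread("pics/w1.png")[y-55:y+55,x-70:x+70];cv2.imwrite("pics/c2.png",cv2.resize(cr,None,fx=5,fy=5,interpolation=2))
E
```

```text
96 0.037 [164 150  95  62  61  59  59  56  73 101 112 112 112 113 113 114 115 127
 184 223 225 225 225 226 235]
96 0.04 [162 136  76  59  60  59  58  56  56  69 100 112 112 113 112 112 111 117
 161 218 222 222 222 222 228]
96 0.043 [160 117  64  60  60  59  58  53  55  54  55  56  59  66  78  93 107 113
 141 209 224 224 225 224 225]
276 0.037 [224 221 186 131 116 115 114 114 109  93  74  64  63  61  62  63  62  68
 126 206 223 224 224 225 230]
276 0.04 [221 216 166 120 114 121 124 110  81  60  57  56  58  58  60  61  62  62
  98 193 222 223 223 223 228]
276 0.043 [222 214 149 128 145 149 153 152 149 150 141 115  90  63  55  54  55  56
  73 171 222 224 223 223 225]
```

View pics/c2.png

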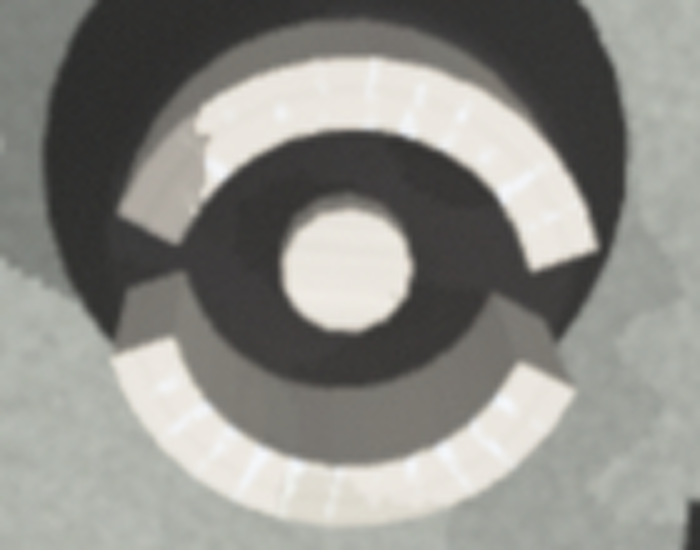

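The crop shows the slot edges. The left slot lies between (120,215)-(178,243) and (113,355)-(178,340). The right slot lies between (535,270)-(597,250) and (520,362)-(575,388). The upper-left end of the rim is in shadow.

```bash
python3 - <<'E'
from h import *
import pickle
s,c=pickle.load(open("w1.pkl","rb"))
P=lambda u,v:plane(c,(206+u/5-.4,137+v/5-.4),.1)[:2]
L=[P(120,215),P(178,243),P(113,355),P(178,340)];R=[P(535,270),P(597,250),P(520,362),P(575,388)]
for n,e in(("L",L),("R",R)):
    e=np.array(e);print(n,e.mean(0),np.linalg.norm(e[0]-e[2]),np.linalg.norm(e[1]-e[3]))
    d=e-[.5687,-.2084];print(np.hypot(*d.T).round(4),np.degrees(np.arctan2(d[:,1],d[:,0])).round(1))
l,r=np.mean(L,0),np.mean(R,0);d=l-r;print("axis",np.degrees(np.arctan2(d[1],d[0])),(l+r)/2)
E
```

```text
L [ 0.56770004 -0.17076458] 0.027714285395297307 0.019187030327722805
[0.0456 0.0339 0.0455 0.0328] [ 73.7  75.3 109.1 108.7]
R [ 0.57041276 -0.2471562 ] 0.018431249104645383 0.02763388305533706
[0.0349 0.0466 0.0343 0.0461] [ -72.2  -70.2 -103.1 -104.9]
axis 92.03375837391759 [ 0.5690564  -0.20896039]
```

{"op": "move_arm", "data": {"commands": [[-0.029, 0.009, 0, 0, 1], [-0.029, 0.009, 0, 0, 1], [-0.029, 0.009, 0, 0, 1], [-0.029, 0.009, 0, 0, 1], [-0.029, 0.009, 0, 0, 1], [-0.029, 0.009, 0, 0, 1], [-0.029, 0.009, 0, 0, 1], [-0.029, 0.009, 0, 0, 1], [-0.029, 0.009, 0, 0, 1], [-0.029, 0.009, 0, 0, 1], [0, 0, 0, 0, 1], [0, 0, 0, 0, 1]]}}

```text
clock: 2.57
tcp_pos: [0.4488, 0.0863, 0.259]
ee_rot: [-2.363, 2.068, 0.028]
contact_force: [0.9, -0.1, 0.2]
finger_gap: 0.088
```

```bash
cat > look.py <<'E'
from h import *
from bench import sense,get_image
import pickle,sys
n=sys.argv[1]
s=sense();c=camera_info("wrist");im=get_image("wrist");cv2.imwrite(f"pics/{n}.png",im[:,:,::-1]);pickle.dump((s,c),open(f"{n}.pkl","wb"))
R=cv2.Rodrigues(s["ee_rot"])[0];print(s["clock"],s["tcp_pos"].round(4),R.round(3),s["contact_force"].round(2))
E
python3 look.py w2
```

```text
2.5667 [0.4488 0.0863 0.259 ] [[ 0.133 -0.991 -0.013]
 [-0.991 -0.133  0.013]
 [-0.014  0.011 -1.   ]] [ 0.93 -0.07  0.18]
```

View pics/w2.png

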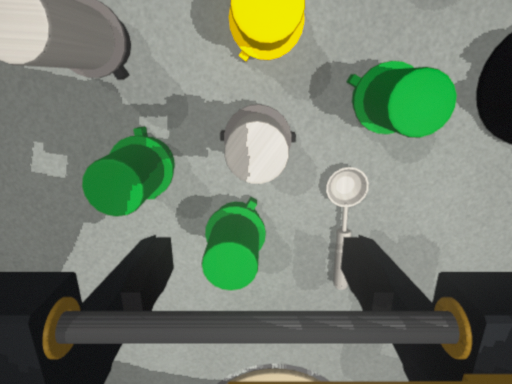

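The short steel cup's top is centred at (257,151), with tabs at (223,136) and (293,138). Its neighbours are the green cups at (233,245), (130,180) and (405,100) and the yellow cup at (267,20), all clear of the finger positions left and right of the cup.

```bash
python3 - <<'E'
from h import *
import pickle
s,c=pickle.load(open("w2.pkl","rb"))
for e in[(225,151),(289,151),(257,184),(257,118)]:print(plane(c,e,.105)[:2].round(4),end=" ")
print();m=plane(c,(257,151),.105);print(m)
S,t=camera_info("scene"),camera_info("top")
print(tri([(S,(275.6,177)),(t,(240,217.4)),(c,(257,151))]))
a,b=plane(c,(223.5,136.5),.012),plane(c,(293,138),.012);print(a,b,np.linalg.norm(a-b),(a+b)/2,np.degrees(np.arctan2(*(a-b)[:2][::-1])))
im=cv2.imread("pics/w2.png");cv2.imwrite("pics/c3.png",cv2.resize(im[95:195,205:310],None,fx=6,fy=5.9,interpolation=2))
E
```

```text
[0.4694 0.121 ] [0.477  0.0654] [0.443  0.0891] [0.5014 0.0969] 
[0.4732443  0.09317678 0.105     ]
(array([0.47091967, 0.09272902, 0.10218624]), [np.float64(0.0024822136989001093), np.float64(0.002066462932726783), np.float64(0.00171790095104296)])
[0.46459833 0.13250472 0.012     ] [0.473711   0.05253194 0.012     ] 0.08049029497960618 [0.46915466 0.09251833 0.012     ] 96.50065085991513
```

View pics/c3.png

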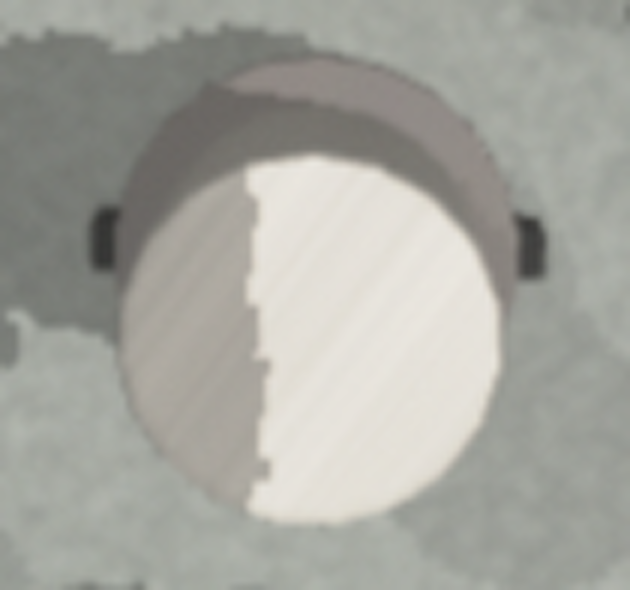

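The crop refines the top centre to (256.7,152.2) and the tab ends to (220,135) and (296,137). That puts the cup axis at about (0.471,0.093), with tabs at 96.5° and slots at 92.1°.

{"op": "move_arm", "data": {"commands": [[0, -0.0125, 0, 0, 1], [-0.001, -0.0125, 0, 0, 1], [0, 0, 0, 0, 1], [0, 0, 0.02, 0, 1], [0, 0, 0.02, 0, 1], [0, 0, 0.02, 0, 1], [0, 0, 0.02, 0, 1], [0, 0, 0, 0, 1], [0, 0, 0, 0, 1]]}}

```text
clock: 3.37
tcp_pos: [0.4749, 0.0809, 0.1762]
ee_rot: [-2.359, 2.073, 0.025]
contact_force: [0.1, 0.4, 1.3]
finger_gap: 0.0886
```

```bash
python3 look.py w3
```

```text
3.3667 [0.4749 0.0809 0.1762] [[ 0.128 -0.992 -0.011]
 [-0.992 -0.128  0.011]
 [-0.013  0.009 -1.   ]] [0.06 0.37 1.31]
```

{"op": "move_arm", "data": {"commands": [[-0.006, 0.001, 0, 0, 1], [-0.005, 0.001, 0, 0, 1], [0, 0, 0.01, 0, 1], [0, 0, 0.01, 0, 1]]}}

```text
clock: 3.75
tcp_pos: [0.4731, 0.0922, 0.1614]
ee_rot: [-2.353, 2.07, 0.012]
contact_force: [-0.3, -0.4, 0.0]
finger_gap: 0.0884
```

{"op": "move_arm", "data": {"commands": [[-0.001, 0.001, 0.016, 0, 1], [0, 0.001, 0.016, 0, 1], [0, 0, 0.016, 0, 1], [0, 0, 0.012, 0, 1], [0, 0, 0.008, 0, 1]]}}

```text
clock: 4.17
tcp_pos: [0.473, 0.0963, 0.0959]
ee_rot: [-2.351, 2.061, -0.003]
contact_force: [0.2, 0.3, -0.4]
finger_gap: 0.0884
```

{"op": "move_arm", "data": {"commands": [[0.003, 0.002, 0.01, 0, 1], [0, 0, 0.008, 0, 1], [0, 0, 0.002, 0, 1], [0, 0, 0, 0, 1]]}}

```text
clock: 4.5
tcp_pos: [0.4724, 0.0944, 0.0759]
ee_rot: [-2.351, 2.058, -0.006]
contact_force: [0.4, 0.4, -0.3]
finger_gap: 0.0881
```

{"op": "move_arm", "data": {"commands": [[0, 0, 0, 0, 0.6], [0, 0, 0, 0, 0.5], [0, 0, 0, 0, 0.4], [0, 0, 0, 0, 0.3], [0, 0, 0, 0, 0.3], [0, 0, 0, 0, 0.3], [0, 0, 0, 0, 0.3]], "squeeze": 50}}

```text
clock: 5.08
tcp_pos: [0.4735, 0.0948, 0.078]
ee_rot: [-2.35, 2.056, -0.011]
contact_force: [-0.6, 0.7, -3.6]
finger_gap: 0.0571
```

{"op": "move_arm", "data": {"commands": [[0, 0, -0.01, 0, 0.2], [0, 0, -0.02, 0, 0.2], [0, 0, -0.02, 0, 0.2], [0, 0, -0.025, 0, 0.2], [0, 0, -0.025, 0, 0.2], [0, 0, -0.025, 0, 0.2], [0, 0, -0.02, 0, 0.2], [0, 0, -0.01, 0, 0.2], [0, 0, 0, 0, 0.2], [0, 0, 0, 0, 0.2]]}}

```text
clock: 5.92
tcp_pos: [0.4683, 0.0933, 0.2377]
ee_rot: [-2.353, 2.06, 0.001]
contact_force: [-0.5, 0.1, -3.0]
finger_gap: 0.0576
```

```bash
python3 look.py w4
```

```text
5.9167 [0.4683 0.0933 0.2377] [[ 0.132 -0.991  0.009]
 [-0.991 -0.132  0.011]
 [-0.01  -0.01  -1.   ]] [-0.53  0.14 -2.95]
```

{"op": "move_arm", "data": {"commands": [[0.015, -0.003, 0, 0, 0.2], [0.027, -0.005, 0, 0, 0.2], [0.027, -0.005, 0, 0, 0.2], [0.027, -0.005, 0, 0, 0.2], [0.027, -0.005, 0, 0, 0.2], [0.027, -0.005, 0, 0, 0.2], [0.027, -0.005, 0, 0, 0.2], [0.027, -0.005, 0, 0, 0.2], [0.027, -0.005, 0, 0, 0.2], [0.027, -0.005, 0, 0, 0.2], [0.027, -0.005, 0, 0, 0.2], [0.015, -0.003, 0, 0, 0.2], [0, 0, 0, 2.2, 0.2], [0, 0, 0, 2.2, 0.2], [0, 0, 0, 0, 0.2], [0, 0, 0, 0, 0.2]]}}

```text
clock: 7.3
tcp_pos: [0.5614, -0.2099, 0.2064]
ee_rot: [-2.28, 2.16, 0.066]
contact_force: [-0.2, 0.4, -2.1]
finger_gap: 0.0572
```

```bash
python3 look.py w5; python3 - <<'E'
import cv2,numpy as np
from bench import get_image
from h import *
b=get_image("top")[:,:,::-1];cv2.imwrite("pics/t5.png",b)
a=get_image("scene")[:,:,::-1];cv2.imwrite("pics/s5.png",a)
w=cv2.imread("pics/w5.png")
cv2.imwrite("pics/m5.png",np.hstack([cv2.resize(w,(480,360)),cv2.resize(a[95:195,140:228],(316,360),interpolation=2)]))
E
```

```text
7.3 [ 0.5614 -0.2099  0.2064] [[ 0.054 -0.998 -0.03 ]
 [-0.998 -0.054  0.029]
 [-0.031  0.028 -0.999]] [-0.18  0.37 -2.12]
```

View pics/m5.png

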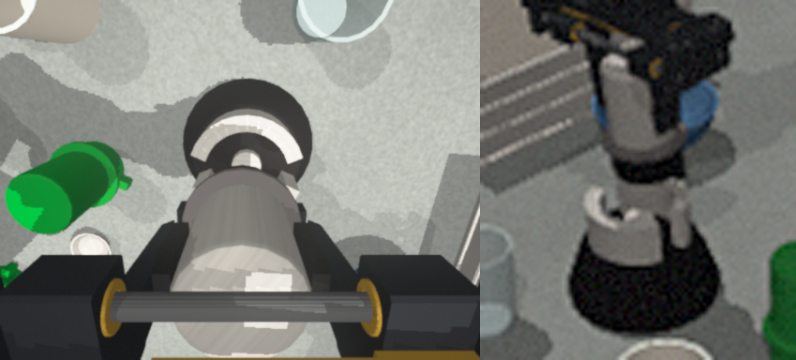

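The cup is in the grip above the collar, upright but tilted about 2.4° from drift. Wrist view: cup centre column ~243 against collar ~246, with the cup ~12 mm short in x. I'll correct slowly and watch the tilt.

{"op": "move_arm", "data": {"commands": [[0, -0.004, -0.005, 0, 0.2], [0, -0.004, -0.005, 0, 0.2], [0, -0.004, -0.005, 0, 0.2], [0, 0, 0, 0, 0.2], [0, 0, 0, 0, 0.2], [0, 0, 0, 0, 0.2]]}}

```text
clock: 7.95
tcp_pos: [0.576, -0.2083, 0.2248]
ee_rot: [-2.283, 2.155, 0.06]
contact_force: [0.3, -0.7, -1.7]
finger_gap: 0.0571
```

```bash
cat > st.py <<'E'
from h import *
from bench import sense
s=sense();R=cv2.Rodrigues(s["ee_rot"])[0];T=s["tcp_pos"]
print("t",s["clock"].round(2),"tcp",T.round(4),"toolx",np.degrees(np.arctan2(R[1,0],R[0,0])).round(2),"z",R[:,2].round(4),"F",s["contact_force"].round(1),"M",s["torque"].round(2),"gap",s["finger_gap"].round(4),"qd",s["qd"].round(3))
b=T+.078*R[:,2]+.0025*R[:,1];d=np.array([.569,-.2087,.072])-b;print("bottom",b.round(4),"need(tool)",(R.T@d).round(4))
E
python3 st.py
```

```text
Traceback (most recent call last):
  File "st.py", line 4, in <module>
    print("t",s["clock"].round(2),"tcp",T.round(4),"toolx",np.degrees(np.arctan2(R[1,0],R[0,0])).round(2),"z",R[:,2].round(4),"F",s["contact_force"].round(1),"M",s["torque"].round(2),"gap",s["finger_gap"].round(4),"qd",s["qd"].round(3))
              ^^^^^^^^^^^^^^^^
AttributeError: 'float' object has no attribute 'round'
```

```bash
sed -i 's/s\["clock"\].round(2)/round(float(s["clock"]),2)/; s/s\["finger_gap"\].round(4)/round(float(s["finger_gap"]),4)/' st.py; python3 st.py
```

```text
t 7.95 tcp [ 0.576  -0.2083  0.2248] toolx -86.71 z [-0.0265  0.0273 -0.9993] F [ 0.3 -0.7 -1.7] M [-0.05 -0.08  0.03] gap 0.0571 qd [ 0.004  0.    -0.004 -0.002  0.003 -0.   ]
bottom [ 0.5714 -0.2063  0.147 ] need(tool) [0.0044 0.0007 0.0749]
```

{"op": "move_arm", "data": {"commands": [[0, 0, -0.01, 0, 0.2], [0, 0, -0.01, 0, 0.2], [0, 0, -0.01, 0, 0.2], [0, 0, -0.01, 0, 0.2], [0, 0, -0.01, 0, 0.2], [0, 0, -0.01, 0, 0.2]]}}

```text
clock: 8.45
tcp_pos: [0.5768, -0.2098, 0.2895]
ee_rot: [-2.284, 2.155, 0.064]
contact_force: [-0.0, -0.2, -1.4]
finger_gap: 0.0574
```

```bash
python3 st.py
```

```text
t 8.45 tcp [ 0.5768 -0.2098  0.2895] toolx -86.71 z [-0.0291  0.0287 -0.9992] F [-0.  -0.2 -1.4] M [ 0.02 -0.08 -0.01] gap 0.0574 qd [-0.003 -0.063 -0.283  0.     0.337  0.001]
bottom [ 0.572  -0.2077  0.2117] need(tool) [ 0.0051 -0.0008  0.1396]
```

{"op": "move_arm", "data": {"commands": [[0, 0, 0.02, 0, 0.2], [0, 0, 0.02, 0, 0.2], [0, 0, 0.02, 0, 0.2]]}}

```text
clock: 8.7
tcp_pos: [0.5775, -0.2098, 0.2389]
ee_rot: [-2.281, 2.153, 0.035]
contact_force: [0.9, 0.8, -2.5]
finger_gap: 0.0571
```

```bash
python3 st.py
```

```text
t 8.7 tcp [ 0.5775 -0.2098  0.2389] toolx -86.71 z [-0.013   0.0189 -0.9997] F [ 0.9  0.8 -2.5] M [0.01 0.04 0.04] gap 0.0571 qd [ 0.001  0.14   0.445  0.    -0.597 -0.   ]
bottom [ 0.574  -0.2085  0.161 ] need(tool) [0.0017 0.0039 0.089 ]
```

{"op": "move_arm", "data": {"commands": [[0, 0, 0, 0, 0.2], [0, 0, -0.01, 0, 0.2], [0, 0, -0.01, 0, 0.2], [0, 0, -0.01, 0, 0.2], [0, 0, -0.01, 0, 0.2], [0, 0, -0.01, 0, 0.2], [0, 0, -0.01, 0, 0.2], [0, 0, 0.02, 0, 0.2], [0, 0, 0.02, 0, 0.2], [0, 0, 0.02, 0, 0.2], [0, 0, 0, 0, 0.2], [0, 0, 0, 0, 0.2]]}}

```text
clock: 9.7
tcp_pos: [0.5798, -0.212, 0.2668]
ee_rot: [-2.276, 2.15, -0.003]
contact_force: [0.8, 0.3, -1.4]
finger_gap: 0.057
```

```bash
python3 st.py
```

```text
t 9.7 tcp [ 0.5798 -0.212   0.2668] toolx -86.74 z [ 0.0083  0.0059 -0.9999] F [ 0.8  0.3 -1.4] M [-0.04  0.01  0.  ] gap 0.057 qd [-0.001  0.001 -0.001 -0.001  0.017 -0.003]
bottom [ 0.5779 -0.2117  0.1888] need(tool) [-0.0029  0.0097  0.1168]
```

{"op": "move_arm", "data": {"commands": [[-0.001, 0.004, 0.008, 0, 0.2], [-0.001, 0.004, 0.008, 0, 0.2], [-0.001, 0.001, 0.008, 0, 0.2], [0, 0, 0.008, 0, 0.2], [0, 0, 0.008, 0, 0.2], [0, 0, 0.008, 0, 0.2], [0, 0, 0.008, 0, 0.2], [0, 0, 0, 0, 0.2]]}}

```text
clock: 10.37
tcp_pos: [0.5712, -0.2097, 0.2114]
ee_rot: [-2.275, 2.149, -0.014]
contact_force: [-0.9, -0.9, -1.6]
finger_gap: 0.0573
```

```bash
python3 st.py; python3 look.py w6; python3 - <<'E'
from h import *
from bench import get_image
b=get_image("top")[:,:,::-1];a=get_image("scene")[:,:,::-1];w=cv2.imread("pics/w6.png")
cv2.imwrite("pics/s6.png",a)
cv2.imwrite("pics/m6.png",np.hstack([cv2.resize(w[60:240,160:370],(420,360),interpolation=2),cv2.resize(a[105:195,142:230],(352,360),interpolation=2)]))
E
```

```text
t 10.37 tcp [ 0.5712 -0.2097  0.2114] toolx -86.74 z [ 0.0146  0.0021 -0.9999] F [-0.9 -0.9 -1.6] M [ 0.04  0.01 -0.04] gap 0.0573 qd [-0.    -0.004 -0.016 -0.002  0.011 -0.   ]
bottom [ 0.5699 -0.2097  0.1334] need(tool) [-0.001   0.0017  0.0613]
10.3667 [ 0.5712 -0.2097  0.2114] [[ 0.057 -0.998  0.015]
 [-0.998 -0.057  0.002]
 [-0.001 -0.015 -1.   ]] [-0.91 -0.86 -1.6 ]
```

View pics/m6.png

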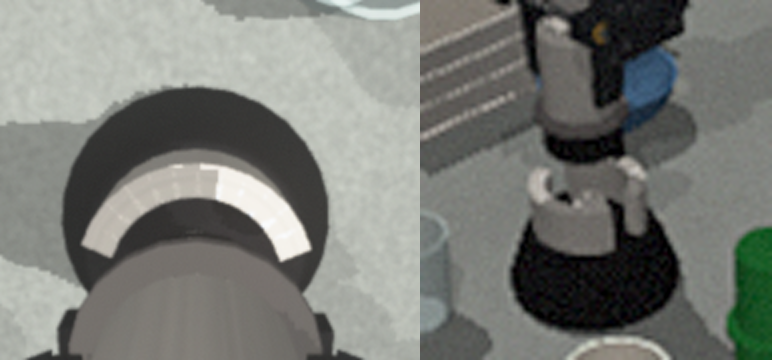

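```bash
python3 - <<'E'
from h import *
import pickle
s,c=pickle.load(open("w6.pkl","rb"));R=cv2.Rodrigues(s["ee_rot"])[0];T=s["tcp_pos"]
P=lambda u,v,z:plane(c,(160+u/2-.25,60+v/2-.25),z)
for z in(.161,.167):
    p=P(196,240,z);print("flange top pt",p.round(4),"centre",(p+.037*R[:,1])[:2].round(4),"in tool",(R.T@(p+.037*R[:,1]-T)).round(4))
a,b=P(62,320,.150),P(332,328,.150);print("tabs",a.round(4),b.round(4),np.linalg.norm(a-b),np.degrees(np.arctan2(*(a-b)[:2][::-1])))
# top of cup predicted tool position; collar check
l,r=P(82,245,.1),P(312,250,.1);print("rim ends",l.round(4),r.round(4))
E
```

```text
flange top pt [ 0.6033 -0.2069  0.161 ] centre [ 0.5664 -0.209 ] in tool [-0.001   0.0055  0.0509]
flange top pt [ 0.6051 -0.2068  0.167 ] centre [ 0.5681 -0.2089] in tool [-0.001   0.0037  0.0449]
tabs [ 0.5717 -0.1666  0.15  ] [ 0.5738 -0.2515  0.15  ] 0.08497435866863456 91.42064039262358
rim ends [ 0.5814 -0.1644  0.1   ] [ 0.5844 -0.2528  0.1   ]
```

Wrist crop: the flange edge is at (196,240), giving a cup axis of (0.568,−0.209), within about 1 mm of the collar's. The tabs lie at 91.4° and span 85 mm (expected 86), against slots at 92.1°. Going down.

{"op": "move_arm", "data": {"commands": [[0, 0.001, 0.006, 0, 0.2], [-0.001, 0, 0.006, 0, 0.2], [0, 0, 0.006, 0, 0.2], [0, 0, 0.006, 0, 0.2], [0, 0, 0, 0, 0.2]], "squeeze": 58}}

```text
clock: 10.93
tcp_pos: [0.5716, -0.2093, 0.1885]
ee_rot: [-2.274, 2.148, -0.024]
contact_force: [0.1, 0.2, -2.2]
finger_gap: 0.0572
```

```bash
python3 st.py
```

```text
t 10.93 tcp [ 0.5716 -0.2093  0.1885] toolx -86.74 z [ 0.02   -0.0012 -0.9998] F [ 0.1  0.2 -2.2] M [0.07 0.05 0.03] gap 0.0572 qd [ 0.001 -0.005 -0.011 -0.001  0.005 -0.   ]
bottom [ 0.5707 -0.2095  0.1104] need(tool) [-0.001   0.0024  0.0384]
```

{"op": "move_arm", "data": {"commands": [[0, 0, -0.015, 0, 0.2], [0, 0, -0.02, 0, 0.2], [0, 0, -0.02, 0, 0.2], [0.02, 0, 0, 0, 0.2], [0.025, 0, 0, 0, 0.2], [0.025, 0, 0, 0, 0.2], [-0.02, 0, 0, 0, 0.2], [-0.025, 0, 0, 0, 0.2], [-0.025, 0, 0, 0, 0.2], [0, 0, 0, 0, 0.2]]}}

```text
clock: 11.77
tcp_pos: [0.5702, -0.2115, 0.2436]
ee_rot: [-2.272, 2.152, -0.02]
contact_force: [-0.2, -0.4, -2.2]
finger_gap: 0.0572
```

```bash
python3 st.py
```

```text
t 11.77 tcp [ 0.5702 -0.2115  0.2436] toolx -86.88 z [ 1.770e-02 -3.000e-04 -9.998e-01] F [-0.2 -0.4 -2.2] M [0.04 0.07 0.01] gap 0.0572 qd [-0.05   0.025 -0.038 -0.023 -0.006 -0.03 ]
bottom [ 0.569  -0.2116  0.1656] need(tool) [-0.0031  0.0015  0.0936]
```

{"op": "move_arm", "data": {"commands": [[0, 0.02, 0, 0, 0.2], [0, 0.02, 0, 0, 0.2], [0, 0.02, 0, 0, 0.2], [0, 0, 0, 0, 0.2]]}}

```text
clock: 12.1
tcp_pos: [0.5089, -0.2137, 0.2419]
ee_rot: [-2.277, 2.147, -0.021]
contact_force: [-0.6, -0.5, -1.5]
finger_gap: 0.0572
```

```bash
python3 st.py
```

```text
t 12.1 tcp [ 0.5089 -0.2137  0.2419] toolx -86.65 z [ 1.780e-02 -6.000e-04 -9.998e-01] F [-0.6 -0.5 -1.5] M [-0.03 -0.02  0.01] gap 0.0572 qd [ 0.015  0.028 -0.057  0.013 -0.003  0.02 ]
bottom [ 0.5078 -0.2139  0.1639] need(tool) [-0.0017 -0.0598  0.0929]
```

{"op": "move_arm", "data": {"commands": [[0, -0.02, 0, 0, 0.2], [0, -0.02, 0, 0, 0.2], [0, -0.02, 0, 0, 0.2], [0, 0, 0, 0, 0.2]]}}

```text
clock: 12.43
tcp_pos: [0.5708, -0.2116, 0.2443]
ee_rot: [-2.273, 2.151, -0.025]
contact_force: [-0.7, -1.0, -2.4]
finger_gap: 0.0569
```

```bash
python3 st.py
```

```text
t 12.43 tcp [ 0.5708 -0.2116  0.2443] toolx -86.84 z [ 0.0199 -0.0019 -0.9998] F [-0.7 -1.  -2.4] M [-0.    0.03  0.02] gap 0.0569 qd [-0.019 -0.019  0.04  -0.015 -0.002 -0.018]
bottom [ 0.5698 -0.2118  0.1662] need(tool) [-0.0035  0.0025  0.0942]
```

{"op": "move_arm", "data": {"commands": [[-0.0015, 0.0005, 0.008, 0, 0.2], [-0.001, 0.0005, 0.008, 0, 0.2], [-0.001, 0.0005, 0.008, 0, 0.2], [0, 0, 0.008, 0, 0.2], [0, 0, 0.008, 0, 0.2], [0, 0, 0.004, 0, 0.2], [0, 0, 0, 0, 0.2]]}}

```text
clock: 13.02
tcp_pos: [0.5683, -0.2081, 0.1939]
ee_rot: [-2.273, 2.152, -0.019]
contact_force: [-0.1, 0.5, -1.3]
finger_gap: 0.057
```

```bash
python3 st.py
```

```text
t 13.02 tcp [ 0.5683 -0.2081  0.1939] toolx -86.86 z [ 1.660e-02 -5.000e-04 -9.999e-01] F [-0.1  0.5 -1.3] M [-0.03  0.02  0.01] gap 0.057 qd [-0.002 -0.001  0.009 -0.003 -0.002 -0.   ]
bottom [ 0.5671 -0.2082  0.1158] need(tool) [ 0.0005 -0.0012  0.0438]
```

{"op": "move_arm", "data": {"commands": [[0.0005, -0.0015, 0.003, 0, 0.2], [0, -0.001, 0.003, 0, 0.2], [0, 0, 0.004, 0, 0.2], [0, 0, 0.004, 0, 0.2], [0, 0, 0, 0, 0.2]]}}

```text
clock: 13.43
tcp_pos: [0.5714, -0.2089, 0.1791]
ee_rot: [-2.273, 2.152, -0.022]
contact_force: [0.2, 0.0, -2.1]
finger_gap: 0.0572
```

```bash
python3 st.py
```

```text
t 13.43 tcp [ 0.5714 -0.2089  0.1791] toolx -86.88 z [ 0.0178 -0.0012 -0.9998] F [ 0.2  0.  -2.1] M [ 0.07 -0.05  0.01] gap 0.0572 qd [ 0.001 -0.006 -0.012 -0.001  0.006 -0.   ]
bottom [ 0.5703 -0.2091  0.1011] need(tool) [-0.0005  0.0018  0.029 ]
```

{"op": "move_arm", "data": {"commands": [[0, 0, 0.004, 0, 0.2], [0, 0, 0.004, 0, 0.2], [0, 0, 0.004, 0, 0.2], [0, 0, 0, 0, 0.2]]}}

```text
clock: 13.77
tcp_pos: [0.5718, -0.2089, 0.1661]
ee_rot: [-2.273, 2.152, -0.022]
contact_force: [-1.1, 0.6, -1.2]
finger_gap: 0.057
```

```bash
python3 st.py
```

```text
t 13.77 tcp [ 0.5718 -0.2089  0.1661] toolx -86.88 z [ 0.0183 -0.0016 -0.9998] F [-1.1  0.6 -1.2] M [0.08 0.04 0.02] gap 0.057 qd [ 0.002 -0.006 -0.008 -0.003  0.004 -0.001]
bottom [ 0.5707 -0.2092  0.088 ] need(tool) [-0.0006  0.0019  0.016 ]
```

{"op": "move_arm", "data": {"commands": [[0, 0, 0.004, 0, 0.2], [0, 0, 0.004, 0, 0.2], [0, 0, 0, 0, 0.2]]}}

```text
clock: 14.02
tcp_pos: [0.5721, -0.209, 0.158]
ee_rot: [-2.273, 2.152, -0.024]
contact_force: [-1.8, 0.8, 3.9]
finger_gap: 0.0573
```

```bash
python3 st.py
```

```text
t 14.02 tcp [ 0.5721 -0.209   0.158 ] toolx -86.88 z [ 0.0194 -0.0021 -0.9998] F [-1.8  0.8  3.9] M [0.17 0.3  0.01] gap 0.0573 qd [ 0.001 -0.01  -0.01   0.002  0.013 -0.002]
bottom [ 0.5711 -0.2093  0.08  ] need(tool) [-0.0008  0.0023  0.008 ]
```

The force step of about 6 N shows the cup is on the pin with its tabs in the slots. The grip is tilted about 1°, so to seat the flange flat I'll let go here and press centrally on the flat top with closed fingers.

{"op": "move_arm", "data": {"commands": [[0, 0, 0, 0, 0.8], [0, 0, 0, 0, 1], [0, 0, 0, 0, 1], [0, 0, 0, 0, 1], [0, 0, 0, 0, 1], [0, 0, -0.01, 0, 1], [0, 0, -0.015, 0, 1], [0, 0, -0.015, 0, 1], [0, 0, -0.015, 0, 1], [0, 0, -0.015, 0, 1], [0, 0, 0, 0, 1]]}}

```text
clock: 14.93
tcp_pos: [0.571, -0.2091, 0.2351]
ee_rot: [-2.272, 2.151, -0.029]
contact_force: [0.8, -0.4, 0.6]
finger_gap: 0.0882
```

```bash
python3 st.py; python3 look.py w7; python3 - <<'E'
from h import *
from bench import get_image
a=get_image("scene")[:,:,::-1];w=cv2.imread("pics/w7.png");cv2.imwrite("pics/s7.png",a)
cv2.imwrite("pics/m7.png",np.hstack([cv2.resize(w,(480,360)),cv2.resize(a[115:195,150:220],(315,360),interpolation=2)]))
E
```

```text
t 14.93 tcp [ 0.571  -0.2091  0.2351] toolx -86.88 z [ 0.0221 -0.0038 -0.9997] F [ 0.8 -0.4  0.6] M [0.01 0.03 0.05] gap 0.0882 qd [-0.     0.012  0.035  0.002 -0.027  0.   ]
bottom [ 0.5703 -0.2095  0.157 ] need(tool) [-0.0013  0.0031  0.085 ]
14.9333 [ 0.571  -0.2091  0.2351] [[ 0.054 -0.998  0.022]
 [-0.999 -0.055 -0.004]
 [ 0.005 -0.022 -1.   ]] [ 0.85 -0.39  0.62]
```

View pics/m7.png

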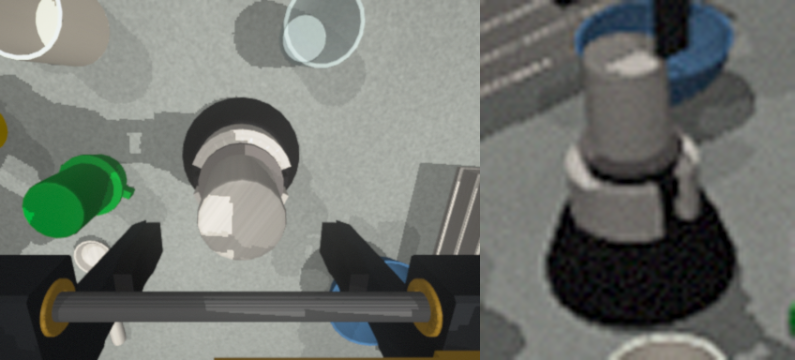

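The cup stands upright in the collar, resting on the pin, with its top at about (258,234) in full wrist pixels. Next: close the fingers and press on the centre of the top.

{"op": "move_arm", "data": {"commands": [[0, 0.0015, 0, 0, 0.5], [0, 0.0015, 0, 0, 0], [0, 0, 0, 0, 0], [0, 0, 0, 0, 0], [0, 0, 0, 0, 0], [0, 0, 0, 0, 0], [0, 0, 0, 0, 0], [0, 0, 0, 0, 0]], "squeeze": 20}}

```text
clock: 15.7
tcp_pos: [0.5658, -0.2083, 0.2273]
ee_rot: [-2.274, 2.154, -0.01]
contact_force: [-0.6, -0.2, -0.0]
finger_gap: 0.0368
```

```bash
python3 st.py; python3 - <<'E'
from h import *
import pickle
s,c=pickle.load(open("w7.pkl","rb"))
print(plane(c,(258,233.6),.187))
E
```

```text
t 15.7 tcp [ 0.5658 -0.2083  0.2273] toolx -86.89 z [ 0.0113  0.0027 -0.9999] F [-0.6 -0.2 -0. ] M [ 0.06 -0.04 -0.04] gap 0.0368 qd [ 0.     0.002  0.001 -0.001 -0.002 -0.   ]
bottom [ 0.5642 -0.2082  0.1493] need(tool) [ 0.0009 -0.0039  0.0774]
[ 0.57114569 -0.20853244  0.187     ]
```

{"op": "move_arm", "data": {"commands": [[0, -0.0035, -0.003, 0, 0], [0, 0, 0, 0, 0], [0, 0, 0, 0, 0], [0, 0, 0, 0, 0], [0, 0, 0, 0, 0]]}}

```text
clock: 16.12
tcp_pos: [0.5699, -0.2081, 0.2308]
ee_rot: [-2.274, 2.153, -0.011]
contact_force: [-0.2, 0.0, -0.0]
finger_gap: 0.0037
```

```bash
python3 st.py
```

```text
t 16.12 tcp [ 0.5699 -0.2081  0.2308] toolx -86.88 z [ 0.0117  0.0025 -0.9999] F [-0.2  0.  -0. ] M [0.04 0.06 0.05] gap 0.0037 qd [ 0.    -0.001 -0.001 -0.001  0.001 -0.001]
bottom [ 0.5684 -0.208   0.1528] need(tool) [0.0009 0.0003 0.0808]
```

Tips are at 0.206, and the cup top is expected at 0.187. Going down in small steps.

{"op": "move_arm", "data": {"commands": [[0, 0, 0.005, 0, 0], [0, 0, 0.005, 0, 0], [0, 0, 0.004, 0, 0], [0, 0, 0, 0, 0]]}}

```text
clock: 16.45
tcp_pos: [0.5699, -0.208, 0.2152]
ee_rot: [-2.274, 2.153, -0.01]
contact_force: [-0.0, 0.0, 0.6]
finger_gap: 0.0003
```

{"op": "move_arm", "data": {"commands": [[0, 0, 0.003, 0, 0], [0, 0, 0.003, 0, 0], [0, 0, 0.003, 0, 0]]}}

```text
clock: 16.7
tcp_pos: [0.5704, -0.2082, 0.2065]
ee_rot: [-2.274, 2.153, -0.013]
contact_force: [-0.7, 0.4, 6.2]
finger_gap: 0.0002
```

```bash
python3 st.py
```

```text
t 16.7 tcp [ 0.5704 -0.2082  0.2065] toolx -86.88 z [ 0.0132  0.0015 -0.9999] F [-0.7  0.4  6.2] M [ 0.05  0.11 -0.01] gap 0.0002 qd [ 0.002  0.027  0.053 -0.001 -0.091 -0.001]
bottom [ 0.5689 -0.2082  0.1284] need(tool) [0.0005 0.0007 0.0564]
```

{"op": "move_arm", "data": {"commands": [[0, 0, 0.002, 0, 0], [0, 0, 0.002, 0, 0]]}}

```text
clock: 16.87
tcp_pos: [0.5708, -0.2084, 0.2033]
ee_rot: [-2.273, 2.153, -0.017]
contact_force: [-1.0, 1.0, 6.7]
finger_gap: 0.0007
```

{"op": "move_arm", "data": {"commands": [[0, 0, 0.002, 0, 0]]}}

```text
clock: 16.95
tcp_pos: [0.5709, -0.2085, 0.2027]
ee_rot: [-2.273, 2.153, -0.02]
contact_force: [-6.1, 3.6, 22.0]
finger_gap: 0.0002
```

{"op": "move_arm", "data": {"commands": [[0, 0, 0.002, 0, 0]]}}

```text
clock: 17.03
tcp_pos: [0.571, -0.2084, 0.2027]
ee_rot: [-2.273, 2.152, -0.023]
contact_force: [-6.9, 3.5, 20.9]
finger_gap: 0.0006
```

```bash
python3 st.py
```

```text
t 17.03 tcp [ 0.571  -0.2084  0.2027] toolx -86.87 z [ 0.0184 -0.0021 -0.9998] F [-6.9  3.5 20.9] M [0.63 1.27 0.02] gap 0.0006 qd [ 0.002 -0.006  0.015 -0.004 -0.032  0.   ]
bottom [ 0.5699 -0.2087  0.1247] need(tool) [-0.0002  0.0019  0.0527]
```

{"op": "move_arm", "data": {"commands": [[0, 0.0005, 0.0025, 0, 0]]}}

```text
clock: 17.12
tcp_pos: [0.5707, -0.2085, 0.2027]
ee_rot: [-2.273, 2.152, -0.028]
contact_force: [-5.3, 3.8, 19.3]
finger_gap: 0.0003
```

```bash
python3 st.py; python3 - <<'E'
from h import *
from bench import get_image
for i in range(6):a=get_image("scene")[:,:,::-1]
t=get_image("top")[:,:,::-1];cv2.imwrite("pics/s8.png",a)
cv2.imwrite("pics/m8.png",np.hstack([cv2.resize(a[115:195,150:220],(350,400),interpolation=2),cv2.resize(a[80:280,130:355],(450,400),interpolation=2)]))
E
python3 st.py
```

```text
t 17.12 tcp [ 0.5707 -0.2085  0.2027] toolx -86.86 z [ 0.021  -0.0036 -0.9998] F [-5.3  3.8 19.3] M [0.71 0.96 0.03] gap 0.0003 qd [-0.002 -0.02   0.037  0.001 -0.058 -0.006]
bottom [ 0.5698 -0.2089  0.1247] need(tool) [-0.0005  0.0019  0.0526]
t 17.47 tcp [ 0.5707 -0.2084  0.2027] toolx -86.86 z [ 0.0212 -0.0036 -0.9998] F [-4.7  3.7 17.2] M [0.55 0.89 0.02] gap 0.0002 qd [-0.001 -0.003  0.     0.001 -0.001  0.   ]
bottom [ 0.5699 -0.2088  0.1247] need(tool) [-0.0004  0.002   0.0526]
```

View pics/m8.png

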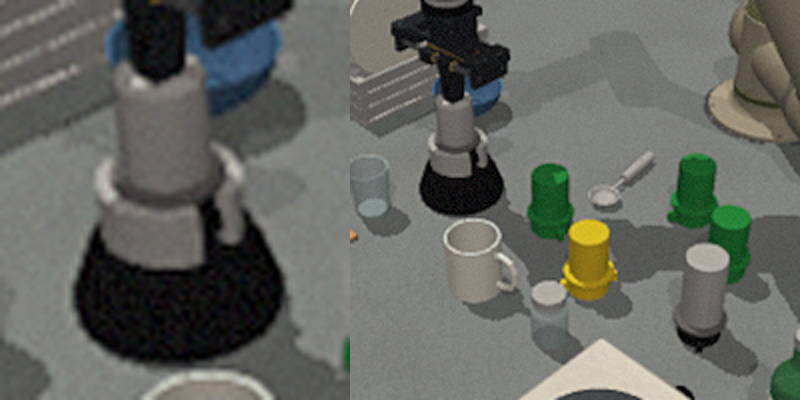

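The picture shows the flange seated on the rim with a tab in its slot. The force has settled at 17 N, so I'll firm it up a little.

{"op": "move_arm", "data": {"commands": [[0, 0.0005, 0.004, 0, 0]]}}

```text
clock: 17.55
tcp_pos: [0.5705, -0.2083, 0.2024]
ee_rot: [-2.272, 2.15, -0.034]
contact_force: [-10.5, 6.0, 36.3]
finger_gap: 0.0002
```

```bash
python3 - <<'E'
from bench import get_image
for i in range(8):get_image("top")
E
python3 st.py
```

```text
t 17.95 tcp [ 0.5705 -0.2083  0.2025] toolx -86.84 z [ 0.0251 -0.0059 -0.9997] F [-7.9  5.3 25.8] M [ 0.9   1.36 -0.02] gap 0.0004 qd [ 0.001  0.002 -0.002  0.002  0.001  0.001]
bottom [ 0.5699 -0.2089  0.1245] need(tool) [-0.0006  0.0022  0.0525]
```

Steady at about 26 N, with no further travel (hard stop). Handing in.

```bash
python3 -c "
from bench import job;print(job.close_job())"; python3 st.py
```

```text
the job is handed in; nothing more can be done
None
the job is handed in; nothing more can be done
```

The short cup is in the collar with both tabs in the slots, its flange is down on the rim, and the arm is still pressing it. I handed in at about 18 s of robot time. `close_job()` reported no verdict, and I could not take a reading after it.

**What I did:** I gripped the steel cup, set it in the collar and lowered it until it touched the pin. I then let go and pressed the centre of its flat top with the closed fingertips. I did this because the gripper had drifted about 1° off vertical, and pressing in the grip could have left the flange up on one side.

**Last checks:**
- **Fit:** before lowering, the tabs measured 91.4° against the slots' 92.1°.
- **Seated:** the cup went down about 10 mm against the spring to a hard stop. The fingertips ended at z ≈ 0.1775, where 0.177 means fully seated. The scene picture shows the flange on the rim.
- **Push:** steady at about 26 N downward, with a brief peak of 36 N.
- **Other things:** the tall cup, mug, jar, spoon and tumbler look unmoved in the last scene picture, judged by eye.

**What was not ideal:**
- The tool was still tilted about 1.5° at the end.
- The fingertips leave a sideways force of roughly 9 N on the cup.
- I checked from one side only that the flange is down all round. Otherwise I rely on the stop height and the central push.

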